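Latch the pan, then offer the lid up to its hinge

TASK

The lid of the ingredient bin is off its hinge. First swing the bin's bar latch round until it is fully home in its catch so that the pan is locked in; then take the loose lid with the single knuckle in the middle of its edge by its handle, and hold it level over the pan with its knuckle between the bin's two knuckles and the holes lined up, ready for a hinge pin. Finish while still holding it there: carried by the gripper alone, not resting on the bin and not let go; leave the other lid and everything else on the bench where they are.

Things in the scene. Friction and masses are not known exactly. Their poses are not given: they have to be found in the camera images.
- bin: Stainless ingredient bin fixed to the bench, 200 mm (its x) by 220 mm (y), top deck 75 mm high; origin at the centre of its underside, z up. Its well (x from -60 to 45 mm, y from -80 to 80 mm) holds an open pan. The two fixed hinge knuckles stand on the deck along the -x edge, the bar latch lies on the +x deck. Nothing on it stands higher than 120 mm.
- bin_axis (a point): Hinge centre of the bin: the point on the axis of the holes, midway between its two fixed knuckles, 93 mm above the bench (18 mm above the deck), at bin x = -78 mm, y = 0. Same axes as the bin: the hole axis is the y axis. Each knuckle is a tube of 20 mm outer and 14 mm inner diameter, 25 mm long; the gap between them is 48 mm (y from -24 to 24 mm). The lid must lie on the +x side, over the pan.
- hook (a joint): Bar latch: a flat bar 13 mm wide, 5 mm thick that turns about a vertical pivot on the +x deck. Value in rad: 0 = fully home in its catch (a stop), lying along the bin's y axis; positive = swung open, outward to the bin's +x. Starts between 0.5 and 0.95, can open to 1.3. Stays where it is left (light friction, under 1 N at the knob).
- hook_pivot (a point): Pivot of the bar latch, 86 mm above the bench, at bin x = 78 mm, y = -55 mm; the closed bar points from here along the bin's +y and its end reaches 106 mm from the pivot. The catch is at bin x = 78 mm, y = 42 to 56 mm, its top 91 mm above the bench.
- hook_knob (a point): Middle of the upright round black finger knob on the bar latch, 78 mm from the pivot; the knob is 16 mm in diameter and rises from 86 to 118 mm above the bench, this point is at 103 mm.
- flap: The lid to be fitted, loose, 0.18 to 0.35 kg: a stainless plate 112 mm (x) by 120 mm (y) by 3 mm with ONE knuckle in the middle of its -x edge and an upright black handle on top. It starts lying flat on the bench, z up, on the left or the right of the bin. Origin on its underside; plate from x = -52 to 60 mm. Near its centre of mass stands the handle.
- flap_axis (a point): Centre of the lid's knuckle hole, at lid x = -70 mm, y = 0, z = 10 mm; the hole axis is the y axis (lid axes). The knuckle is a tube of 20 mm outer and 14 mm inner diameter, 40 mm long.
- flap_grip (a point): Grip point in the lid's handle, at lid x = -3 mm, y = 0, z = 24 mm. The handle is an upright block 12 mm thick (along x), 40 mm long (along y), rising from 3 to 39 mm above the lid's underside.
- spare: Another lid, same size and handle, but with TWO knuckles near the ends of its -x edge. Belongs elsewhere; not to be moved. Origin as the other lid's. Lies on the other side of the bin.
- pin: L-shaped steel hinge pin, 8 mm thick, 90 mm long, lying beyond the bin; bystander. Origin under the middle of the long leg.
- cruet: Steel bottle, 60 mm across, 150 mm high; bystander. Origin under its centre.
- shaker: Glass jar with steel cap, 52 mm across, 90 mm high; bystander. Origin under its centre.
- bowl: White bowl, 140 mm across, 60 mm high; bystander. Origin under its centre.
- spatula: Spatula, 260 mm long, lying on the bench; bystander. Origin under its middle.
- cup: Open steel cup, 80 mm across, 90 mm high; bystander. Origin under its centre.
Things that resemble listed ones, but are neither listed nor needed, are in the scene too. Leave any turquoise or yellow look-alike of the flap alone.

How it is judged:
By the outcome, as a careful person would: the job done as asked, in the order asked, and still so for the second after the job is handed in, while the arm keeps its last pose, push and grip.
It also fails if it takes over 51 s, if anything falls off the work surface, if the arm or the gripper's body presses on something with over 40 N, if the wrist force passes 120 N, or if a joint passes its speed limit or range.

ROBOT

A 6-joint arm with a two-finger parallel gripper is mounted at the origin on the work surface. World frame = base frame: x ahead of the robot, y to its left, z up, the work surface at z = 0. Lengths are in m, angles in rad, forces in N, time in s.
With the tool pointing down it reaches from about 0.425 to 1.125 m from the base axis. Payload 14.9 kg.
Tool frame: the origin (TCP) lies at the very end of the fingers, on their centre line; the grasp point (between the pads) lies 19 mm behind it; z points along the fingers, y is the line along which they close (so a half turn about z gives the same grasp; the last joint's range is limited). The gripper opens to 91 mm and grips with 3 to 60 N. Pads are 32 mm wide; open, the fingers measure 118 mm over their backs; the gripper's body (76 mm by 178 mm) begins 60 mm behind the grasp point.
Start: joints at [-1.222, 0.379, 1.734, -0, 1.028, -0.033], TCP at [0.261, -0.65, 0.214] pointing down, gripper open.
Joint ranges: [-2.77, 2.77], [-0.74, 2.19], [0, 2.66], [-1.06, 4.2], [0.31, 2.87], [-3.08, 3.08]. Speed limits (rad/s): [1.89, 1.89, 2.39, 3.14, 3.14, 3.14].

INTERFACE

Orientations are given as a unit quaternion [x, y, z, w].
In Python, from plant import env, cams gives the robot as it stands.
- The arm moves only by the tool drive_tool, never from a script. Its argument "moves" is a list of rows, each an object of numbers: "tx", "ty", "tz": the shift along the world's x, y, z in units of 40 mm (1.0 is 40 mm); "spin": the turn about the world's z in units of 6 degrees (1.0 is 6 degrees). A call has 1 to 8 rows; each row shifts and turns the commanded pose from where the row before left it; what a row does not reach is not made up. A row lasts 1/10 s, in which the tool goes at most 50 mm and 8.59 degrees, less where a joint would pass 70% of its speed; a pose out of reach is approached as far as the arm can. A call is refused whole if a number of a shift passes 1 or a number of a turn 1, either way. A call with a gripper value outside its range is refused whole. "hand" is the finger opening in mm, from 0 to 91.2, set as the call begins (left out, the last holds). The fingers move at their own pace and stop on an object; "force" is the grip in N (left out, the last holds). Time passes only in rows, so rows that do not move let the fingers close. It gives the time, the measured TCP pose, the force, the opening and the grip force at its end, in the units of the state.
- env.get_state(): the state, without advancing time (a new reading comes with each control period).
- cams.snapshot(name): name is "scene" or "top" or "wrist"; returns (picture, depth): 480x640x3 uint8, red, green, blue; 480x640 float32, m along the optical axis (not along the pixel's ray), 0 where there is no reading.
- cams.camera_info(name): a dict with "intrinsics" (3x3 intrinsics, pixels), "k1" (the pictures are not rectified: a ray, as slopes to the right and down, at radius r is drawn at 1 + k1 r^2 times it, then the intrinsics apply), "T" (4x4, takes a point from camera to world coordinates); the wrist camera has in their place "tool_from_camera" (4x4, takes a point from camera to tool coordinates, whose origin is the TCP and whose axes are the flange's). Camera axes: x right, y down, z forward; pixel columns grow to the right and rows downward; lengths in m; the calibration is good to about 2 mm. A picture is of the moment at which its call begins: read the wrist's pose just before it. camera_info takes no time and is no camera call.
- env.close_job(): hands the job in; it is judged then, once.
The state is a dict: "time_s": time; "joint_positions": joint angles; "qvel": joint speeds; "joint_torque": joint torques, N m; "ee_pos": TCP position; "eef_rot": TCP orientation; "force": force on the tool from outside, world axes, zero at the start; "torque": the same for the moment, N m; "gripper_width": finger opening in m; "finger_force": force on a finger pad.
Only numpy, scipy, OpenCV 4.12 (cv2) and the standard library are available. Lean on these libraries where they do the work, as an engineer would, in place of code of your own. Each camera call takes 0.05 s, during which the arm holds its last target. There are 200 camera calls.

## Working session

There is one attempt and no reset: what is moved stays moved. The work goes in short steps, Python scripts to look and compute and a tool call to move; the robot and the scene stay as the last step left them, time stands still between calls to the robot, and variables do not carry over. Pictures are saved under pics/ and viewed, at most 13 in all, crops included, and the job is handed in when it is done.

Besides the shell and the picture viewer there is one more tool, called by a JSON object that holds its "fn" and its "kwargs", one argument or row to a line. drive_tool: Moves the arm, as the interface text tells. Its arguments: {"type":"object","properties":{"moves":{"type":"array"},"hand":{"type":"number"},"force":{"type":"number"}},"required":["moves"]}

```bash
mkdir -p pics; cat > h.py <<'E'
import numpy as np, cv2
from plant import env, cams
from scipy.spatial.transform import Rotation as R
def T(name):
    i=cams.camera_info(name)
    if 'T' in i: return np.array(i['T'])
    s=env.get_state(); M=np.eye(4); M[:3,:3]=R.from_quat(s['eef_rot']).as_matrix(); M[:3,3]=s['ee_pos']
    return M@np.array(i['tool_from_camera'])
def cloud(name):
    """world xyz per pixel, picture"""
    M=T(name); i=cams.camera_info(name); K=np.array(i['intrinsics']); p,d=cams.snapshot(name)
    u,v=np.meshgrid(np.arange(640.),np.arange(480.))
    s=cv2.undistortPoints(np.stack([u,v],-1).reshape(-1,1,2),K,np.array([i['k1'],0,0,0.])).reshape(480,640,2)
    P=np.dstack([s[...,0]*d,s[...,1]*d,d])
    W=P@M[:3,:3].T+M[:3,3]; W[d==0]=np.nan
    return p,W
def save(p,f): cv2.imwrite('pics/'+f,p[...,::-1])
E
python3 - <<'E'
from h import *
for n in ('top','scene'):
    p,W=cloud(n); save(p,n+'1.png'); np.savez(n+'1.npz',p=p,W=W); print(n,T(n)[:3,3].round(2))
s=env.get_state(); print(s['time_s'],s['ee_pos'],s['eef_rot'],s['gripper_width'])
print(cams.camera_info('wrist'))
E
```

```text
top [0.38 0.01 1.47]
scene [1.14 0.25 0.94]
0.1 [ 0.26067237 -0.64927729  0.21339661] [ 9.81839055e-01  1.89715166e-01 -7.43153700e-05 -4.69907371e-04] 0.09147995376779348
{'intrinsics': array([[409.57174081,   0.        , 318.2167916 ],
       [  0.        , 409.57174081, 241.72738548],
       [  0.        ,   0.        ,   1.        ]]), 'k1': 0.013310938486821184, 'tool_from_camera': array([[-1.04430449e-04, -9.69058994e-01, -2.46829203e-01,
         6.99357802e-02],
       [ 9.99999994e-01, -1.08545011e-04,  3.06313439e-06,
        -9.37445797e-05],
       [-2.97604364e-05, -2.46829201e-01,  9.69059000e-01,
        -1.71264337e-01],
       [ 0.00000000e+00,  0.00000000e+00,  0.00000000e+00,
         1.00000000e+00]])}
```

View pics/top1.png

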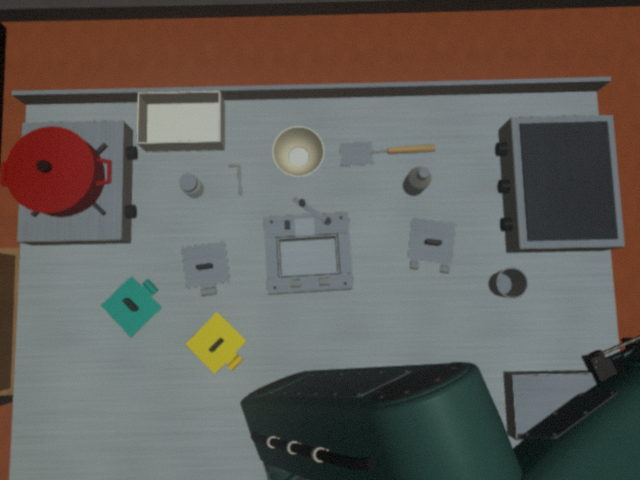

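View pics/scene1.png

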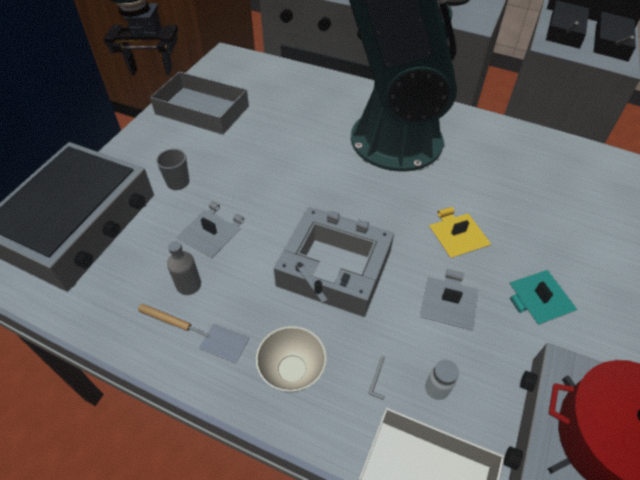

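The top view shows four lids. The grey one at (205,266) has a single knuckle at (208,291). The grey one at (432,242) has two knuckles (spare). Yellow (216,343) and turquoise (131,306) are look-alikes. The grey one at (205,266) fits; the bin is at (308,252) and the latch knob at (298,202). I'll confirm with an enlarged crop.

```bash
python3 - <<'E'
from h import *
a=np.load('top1.npz');p,W=a['p'],a['W']
c=p[185:305,170:365]; save(cv2.resize(c,None,fx=4,fy=4,interpolation=cv2.INTER_CUBIC),'crop1.png')
for n,(u,v) in dict(binc=(308,257),deckL=(271,260),deckR=(344,255),knob=(298,202),piv=(328,220),flap=(190,255),handle=(205,266),kn=(208,291)).items():
    print(n,np.nanmedian(W[v-1:v+2,u-1:u+2].reshape(-1,3),0).round(4))
Z=W[...,2]
def rect(m,box):
    k=np.zeros_like(m); u0,v0,u1,v1=box; k[v0:v1,u0:u1]=1; q=W[m&k][:,:2]
    r=cv2.minAreaRect((q*1000).astype(np.float32)); print(len(q),r)
rect((Z>.065)&(Z<.083),(255,205,362,300))
b=np.load('scene1.npz');W=b['W'];Z=W[...,2]
rect((Z>.065)&(Z<.083),(270,200,400,320))
E
```

```text
binc [0.5111 0.0144 0.0114]
deckL [0.4998 0.1092 0.0733]
deckR [ 0.5086 -0.0787  0.0757]
knob [0.6458 0.0367 0.0873]
piv [ 0.5981 -0.0393  0.0884]
flap [0.524  0.3328 0.0049]
handle [0.4908 0.286  0.039 ]
kn [0.4255 0.2819 0.0177]
4103 ((528.51123046875, 16.119239807128906), (222.64024353027344, 220.32606506347656), 2.2184507846832275)
4633 ((540.1992797851562, 16.962852478027344), (245.54083251953125, 220.244873046875), 1.407537579536438)
```

View pics/crop1.png

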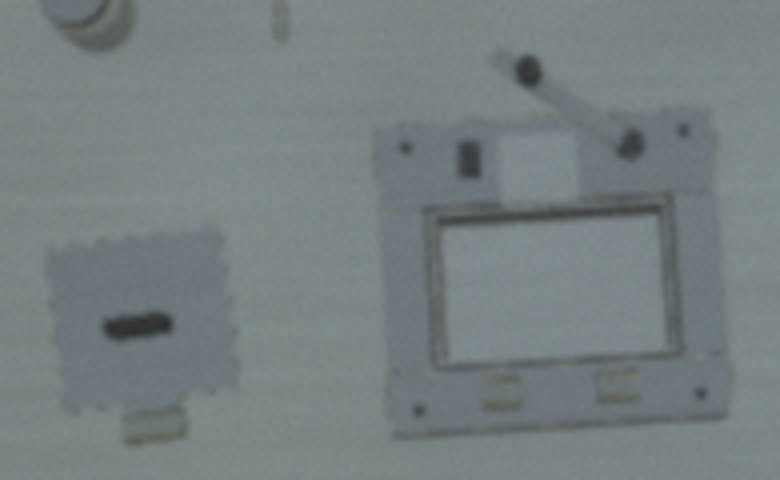

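Confirmed: the lid at left has one central knuckle (crop 155,425). The bin lies with its knuckles at (502,390) and (617,385), the latch is open with its knob at (528,70), and the pivot is at (630,145).

{"fn": "drive_tool", "kwargs": {
  "moves": [
    {"tx": 0.3,"ty": 1,"tz": 0.5,"spin": 0.7},
    {"tx": 0.4,"ty": 1,"tz": 0.5,"spin": 0.7},
    {"tx": 0.4,"ty": 1,"tz": 0.4,"spin": 0.7},
    {"tx": 0.4,"ty": 1,"tz": 0.3,"spin": 0.7},
    {"tx": 0.4,"ty": 1,"tz": 0.2,"spin": 0.7},
    {"tx": 0.4,"ty": 1,"tz": 0.1,"spin": 0.7},
    {"tx": 0.4,"ty": 1,"spin": 0.7},
    {"tx": 0.4,"ty": 1,"spin": 0.7}
  ],
  "hand": 0
}}

```text
invalid input
```

{"fn": "drive_tool", "kwargs": {
  "moves": [
    {"tx": 0.5,"ty": 1,"spin": 0.8},
    {"tx": 0.5,"ty": 1,"spin": 0.8},
    {"tx": 0.5,"ty": 1,"spin": 0.8},
    {"tx": 0.5,"ty": 1,"spin": 0.8},
    {"tx": 0.5,"ty": 1,"spin": 0.8},
    {"tx": 0.5,"ty": 1,"spin": 0.8},
    {"tx": 0.4,"ty": 1,"spin": 0.8},
    {"tx": 0,"ty": 1,"spin": 0.4}
  ]
}}

```text
invalid input
```

{"fn": "drive_tool", "kwargs": {
  "moves": [
    {},
    {}
  ]
}}

```text
invalid input
```

```bash
python3 - <<'E'
from h import *
p,W=cloud('wrist'); save(p,'w1.png'); np.savez('w1.npz',p=p,W=W)
s=env.get_state(); print(s['time_s'],s['ee_pos'],R.from_quat(s['eef_rot']).as_matrix().round(3),s['joint_positions'],s['gripper_width'],s['force'])
E
```

```text
0.15 [ 0.2607033  -0.6493359   0.21343612] [[ 0.928  0.373 -0.   ]
 [ 0.373 -0.928  0.001]
 [ 0.    -0.001 -1.   ]] [-1.22231273e+00  3.79312145e-01  1.73461835e+00  9.54997738e-06
  1.02848375e+00 -3.33193699e-02] 0.09091548520707696 [ 0.2281053  -0.46026128  0.13661875]
```

View pics/w1.png

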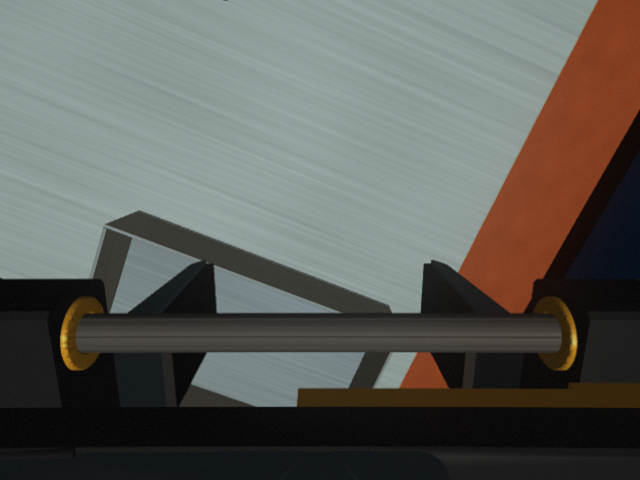

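The wrist view shows the gripper's own rod and fingers over the lower half (rows > 260), and the free view is the upper half, toward tool +x. Rows must evidently contain all four keys.

{"fn": "drive_tool", "kwargs": {
  "moves": [
    {"tx": 0.3,"ty": 1,"tz": 0.7,"spin": 0.8},
    {"tx": 0.5,"ty": 1,"tz": 0.7,"spin": 0.8},
    {"tx": 0.5,"ty": 1,"tz": 0.5,"spin": 0.8},
    {"tx": 0.5,"ty": 1,"tz": 0.5,"spin": 0.8},
    {"tx": 0.5,"ty": 1,"tz": 0.5,"spin": 0.8},
    {"tx": 0.5,"ty": 1,"tz": 0.3,"spin": 0.8},
    {"tx": 0.5,"ty": 1,"tz": 0.2,"spin": 0.8},
    {"tx": 0.5,"ty": 1,"tz": 0,"spin": 0.8}
  ],
  "hand": 0
}}

```text
time_s: 0.95
ee_pos: [0.4124, -0.3305, 0.3496]
eef_rot: [0.864, 0.503, 0.0, 0.001]
force: [0.4, -0.9, -1.4]
gripper_width: 0.0299
finger_force: 0.0
```

{"fn": "drive_tool", "kwargs": {
  "moves": [
    {"tx": 0.7,"ty": 1,"tz": 0,"spin": 0.8},
    {"tx": 0.7,"ty": 1,"tz": 0,"spin": 0.8},
    {"tx": 0.7,"ty": 1,"tz": 0,"spin": 0.8},
    {"tx": 0.7,"ty": 1,"tz": 0,"spin": 0.8},
    {"tx": 0.5,"ty": 1,"tz": 0,"spin": 0.8},
    {"tx": 0,"ty": 0,"tz": 0,"spin": 0.8},
    {"tx": 0,"ty": 0,"tz": 0,"spin": 0.4},
    {"tx": 0,"ty": 0,"tz": 0,"spin": 0}
  ]
}}

```text
time_s: 1.75
ee_pos: [0.5437, -0.1315, 0.3481]
eef_rot: [0.697, 0.717, -0.0, -0.0]
force: [-0.2, -1.2, 0.1]
gripper_width: 0.0008
finger_force: 0.0
```

```bash
python3 - <<'E'
from h import *
p,W=cloud('wrist'); save(p,'w2.png'); np.savez('w2.npz',p=p,W=W)
s=env.get_state(); print(s['time_s'],s['ee_pos'],R.from_quat(s['eef_rot']).as_matrix().round(3),s['joint_positions'],s['gripper_width'],s['force'])
E
```

```text
1.8 [ 0.54361655 -0.13178781  0.34815882] [[-0.025  1.    -0.   ]
 [ 1.     0.025  0.   ]
 [ 0.    -0.    -1.   ]] [-2.79500922e-01  1.55091802e-02  1.91606535e+00 -1.11723375e-05
  1.21028801e+00 -3.04414448e-01] 9.704748541102741e-05 [ 0.02321195 -0.10563736  0.51265309]
```

View pics/w2.png

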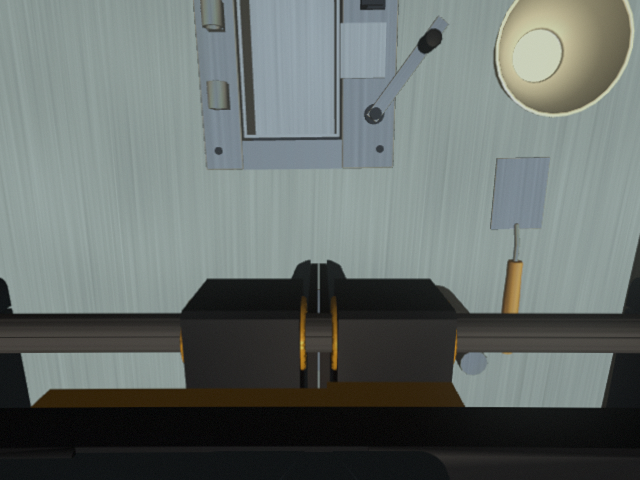

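The wrist view shows the bin at the top edge: lower knuckle (218,95), pivot (375,113), knob top (431,40). Its far half is cut off, so I'll shift 80 mm.

{"fn": "drive_tool", "kwargs": {
  "moves": [
    {"tx": 0,"ty": 1,"tz": 0,"spin": 0},
    {"tx": 0,"ty": 1,"tz": 0,"spin": 0},
    {"tx": 0,"ty": 0,"tz": 0,"spin": 0},
    {"tx": 0,"ty": 0,"tz": 0,"spin": 0}
  ]
}}

```text
time_s: 2.2
ee_pos: [0.5437, -0.0518, 0.3484]
eef_rot: [0.698, 0.716, -0.0, 0.0]
force: [0.4, -0.0, 0.3]
gripper_width: 0.0002
finger_force: 0.0
```

```bash
python3 - <<'E'
from h import *
p,W=cloud('wrist'); save(p,'w3.png'); np.savez('w3.npz',p=p,W=W); Z=W[...,2]
s=env.get_state(); print(s['time_s'],s['ee_pos'],s['force'])
k=np.zeros(Z.shape,bool); k[:260]=1
m=(k&(Z>.065)&(Z<.083)).astype(np.uint8)
n,l,st,_=cv2.connectedComponentsWithStats(m); j=1+st[1:,4].argmax(); print(st[j])
q=W[l==j]; r=cv2.minAreaRect((q[:,:2]*1000).astype(np.float32)); print(r, np.median(q[:,2]))
# high things
m=(k&(Z>.084)&(Z<.13)).astype(np.uint8)
n,l,st,_=cv2.connectedComponentsWithStats(m)
for j in range(1,n):
    if st[j,4]>30:
        q=W[l==j]; print(st[j],q.mean(0).round(4),q.min(0).round(4),q.max(0).round(4), cv2.minAreaRect((q[:,:2]*1000).astype(np.float32)))
q=W[k&(Z>.112)&(Z<.122)];print('knobtop',np.median(q,0),q.min(0),q.max(0),len(q))
E
```

```text
2.25 [ 0.54368962 -0.05237111  0.34836802] [-0.38023415  0.63414976  0.33098874]
[  192    23   202   219 26391]
((518.3718872070312, 15.556007385253906), (200.88778686523438, 220.69454956054688), 2.385500907897949) 0.07553943113622585
[357  80  21  16 320] [0.5889 0.0667 0.0914] [0.5789 0.0595 0.0862] [0.5994 0.0736 0.094 ] ((589.0848388671875, 66.76870727539062), (19.907394409179688, 13.641399383544922), 2.9923765659332275)
[203  88  23  29 582] [0.4407 0.0481 0.1008] [0.4295 0.0358 0.0841] [0.4497 0.061  0.1063] ((439.7064514160156, 48.49646759033203), (19.82821273803711, 24.915998458862305), 2.602590560913086)
[ 363  104   77   96 1501] [0.628  0.007  0.0923] [ 0.5912 -0.0442  0.084 ] [0.663  0.053  0.1215] ((627.0267333984375, 4.279247283935547), (111.39350891113281, 15.04400634765625), 56.34737777709961)
[210 164  21  27 500] [ 0.444  -0.0232  0.1007] [ 0.4332 -0.0366  0.0843] [ 0.4526 -0.0114  0.1055] ((442.8255920410156, -24.07870864868164), (19.09377670288086, 25.0640926361084), 2.516897201538086)
knobtop [0.64196891 0.02710478 0.11815973] [0.63482652 0.01968794 0.11235468] [0.64986251 0.03526711 0.12149598] 235
```

View pics/w3.png

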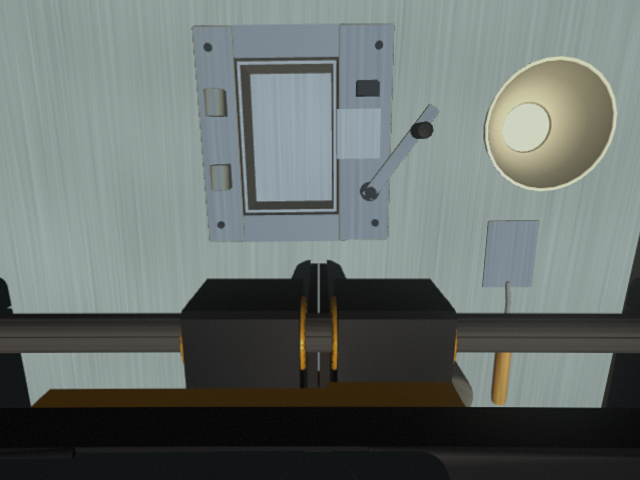

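All agrees with the stated sizes: the bin deck measures 201×221 mm at z 75.5 mm, with yaw 2.4°. The bin axis is at (0.4408, 0.0122). The pivot is at (0.5987,-0.036), the knob at (0.642,0.027), so the latch is at 0.64 rad; the knob's home position is (0.595,0.042). I'll push the knob with closed fingers from +x.

{"fn": "drive_tool", "kwargs": {
  "moves": [
    {"tx": 0.85,"ty": 0.55,"tz": -0.9,"spin": 0.17},
    {"tx": 0.85,"ty": 0.55,"tz": -0.9,"spin": 0},
    {"tx": 0.85,"ty": 0.55,"tz": -0.9,"spin": 0},
    {"tx": 0.85,"ty": 0.55,"tz": -0.9,"spin": 0},
    {"tx": 0,"ty": 0,"tz": -0.9,"spin": 0},
    {"tx": 0,"ty": 0,"tz": -0.9,"spin": 0},
    {"tx": 0,"ty": 0,"tz": -0.8,"spin": 0},
    {"tx": 0,"ty": 0,"tz": 0,"spin": 0}
  ]
}}

```text
time_s: 3.05
ee_pos: [0.6666, 0.0279, 0.107]
eef_rot: [0.692, 0.722, -0.002, -0.002]
force: [-0.0, 0.2, -0.3]
gripper_width: 0.0005
finger_force: 0.0
```

{"fn": "drive_tool", "kwargs": {
  "moves": [
    {"tx": -0.2,"ty": 0,"tz": 0,"spin": 0},
    {"tx": -0.2,"ty": 0,"tz": 0,"spin": 0},
    {"tx": -0.2,"ty": 0,"tz": 0,"spin": 0},
    {"tx": -0.2,"ty": 0,"tz": 0,"spin": 0},
    {"tx": -0.2,"ty": 0,"tz": 0,"spin": 0},
    {"tx": -0.2,"ty": 0,"tz": 0,"spin": 0},
    {"tx": -0.1,"ty": 0,"tz": 0,"spin": 0},
    {"tx": 0,"ty": 0,"tz": 0,"spin": 0}
  ]
}}

```text
time_s: 3.85
ee_pos: [0.6164, 0.0292, 0.1113]
eef_rot: [0.691, 0.722, -0.0, -0.0]
force: [-0.5, 0.6, -0.1]
gripper_width: 0.0002
finger_force: 0.0
```

{"fn": "drive_tool", "kwargs": {
  "moves": [
    {"tx": 0,"ty": 0.2,"tz": -0.2,"spin": 0},
    {"tx": -0.05,"ty": 0,"tz": 0,"spin": 0},
    {"tx": -0.03,"ty": 0,"tz": 0,"spin": 0},
    {"tx": 0,"ty": 0,"tz": 0,"spin": 0}
  ]
}}

```text
time_s: 4.25
ee_pos: [0.6138, 0.0373, 0.1032]
eef_rot: [0.691, 0.722, -0.0, -0.0]
force: [0.3, -0.1, -0.4]
gripper_width: 0.0007
finger_force: 0.0
```

```bash
cat > chk.py <<'E'
from h import *
import sys
p,W=cloud('scene'); Z=W[...,2]
save(cv2.resize(p[200:320,260:420],None,fx=4,fy=4,interpolation=cv2.INTER_CUBIC),sys.argv[1])
k=np.zeros(Z.shape,bool);k[200:320,260:420]=1
m=k&(Z>.092)&(Z<.117)&(p.max(2)<70)&(W[...,0]>.57)&(W[...,1]<.1)&(W[...,1]>-.1)
q=W[m];print(len(q),np.median(q,0),q.min(0),q.max(0)) if len(q) else print('none')
E
python3 chk.py s2.png
```

```text
10 [0.59053209 0.06869111 0.09238159] [0.58578851 0.06343799 0.09203177] [0.59785615 0.07558972 0.09521926]
```

View pics/s2.png

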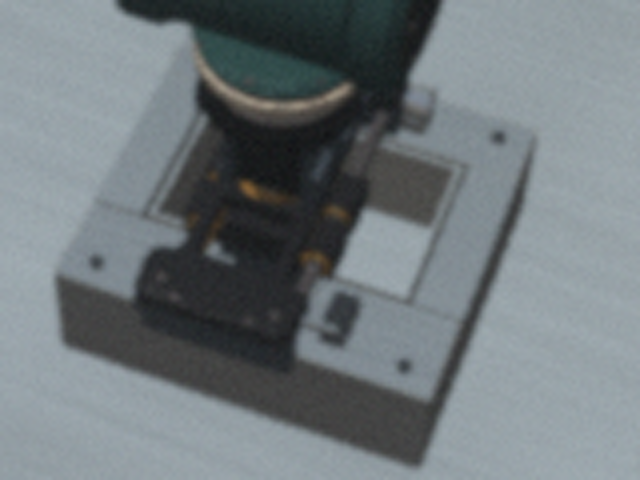

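The gripper covers the knob, but the bar's end shows near the catch (310,325). I'll keep pushing in small steps until the stop's force appears.

{"fn": "drive_tool", "kwargs": {
  "moves": [
    {"tx": -0.04,"ty": 0,"tz": 0,"spin": 0},
    {"tx": -0.04,"ty": 0,"tz": 0,"spin": 0},
    {"tx": 0,"ty": 0,"tz": 0,"spin": 0}
  ]
}}

```text
time_s: 4.6
ee_pos: [0.6126, 0.0372, 0.1041]
eef_rot: [0.692, 0.722, 0.002, 0.002]
force: [10.0, 0.6, -5.5]
gripper_width: 0.0004
finger_force: 4.8
```

{"fn": "drive_tool", "kwargs": {
  "moves": [
    {"tx": -0.04,"ty": 0,"tz": 0,"spin": 0},
    {"tx": 0,"ty": 0,"tz": 0,"spin": 0}
  ]
}}

```text
time_s: 4.8
ee_pos: [0.6123, 0.0372, 0.1045]
eef_rot: [0.692, 0.722, 0.003, 0.003]
force: [16.4, 0.3, -8.2]
gripper_width: 0.0004
finger_force: 8.0
```

The force is stiff now (16 N for under 1 mm), so it is at the stop. I'll retreat and look from above.

{"fn": "drive_tool", "kwargs": {
  "moves": [
    {"tx": 0.5,"ty": 0,"tz": 0,"spin": 0},
    {"tx": 0.4,"ty": 0,"tz": 0.3,"spin": 0},
    {"tx": 0,"ty": 0,"tz": 1,"spin": 0},
    {"tx": 0,"ty": 0,"tz": 1,"spin": 0},
    {"tx": -0.6,"ty": -0.5,"tz": 1,"spin": 0},
    {"tx": -0.8,"ty": -0.6,"tz": 1,"spin": 0},
    {"tx": -0.8,"ty": -0.6,"tz": 1,"spin": 0},
    {"tx": -0.4,"ty": 0,"tz": 0.9,"spin": 0}
  ]
}}

```text
time_s: 5.6
ee_pos: [0.5468, -0.0265, 0.3428]
eef_rot: [0.692, 0.722, -0.0, -0.0]
force: [1.1, -0.9, -0.1]
gripper_width: 0.0002
finger_force: 0.0
```

{"fn": "drive_tool", "kwargs": {
  "moves": [
    {"tx": 0,"ty": 0,"tz": 0,"spin": 0},
    {"tx": 0,"ty": 0,"tz": 0,"spin": 0}
  ],
  "hand": 60
}}

```text
time_s: 5.8
ee_pos: [0.549, -0.025, 0.3424]
eef_rot: [0.692, 0.722, 0.001, 0.001]
force: [0.2, 0.5, -0.5]
gripper_width: 0.0137
finger_force: 0.0
```

```bash
python3 - <<'E'
from h import *
p,W=cloud('wrist'); save(p,'w4.png'); Z=W[...,2]
s=env.get_state(); print(s['time_s'],s['ee_pos'],s['force'])
k=np.zeros(Z.shape,bool); k[:255]=1
q=W[k&(Z>.112)&(Z<.122)&(W[...,0]<.7)];print('knobtop',np.median(q,0),len(q))
k&=(W[...,0]<.7)&(W[...,0]>.55)
m=(k&(Z>.084)&(Z<.13)).astype(np.uint8)
n,l,st,_=cv2.connectedComponentsWithStats(m)
for j in range(1,n):
    if st[j,4]>30:
        q=W[l==j]; print(st[j],q.mean(0).round(4), cv2.minAreaRect((q[:,:2]*1000).astype(np.float32)))
E
```

```text
5.85 [ 0.54875894 -0.0248606   0.34115847] [ 0.42452601 -0.28751088 -0.60442272]
knobtop [0.5951452  0.04143424 0.11820587] 230
[ 352  109   27  116 1664] [0.595  0.0226 0.0922] ((594.8783569335938, 16.185264587402344), (21.609668731689453, 116.13417053222656), 5.6863813400268555)
```

View pics/w4.png

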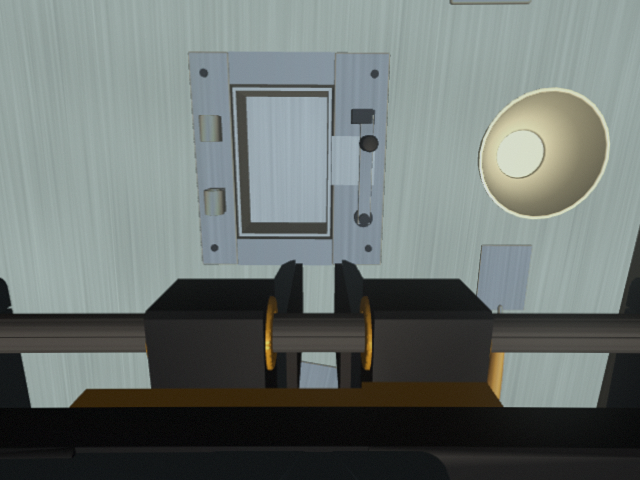

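The latch bar is home: knob at (368,144), i.e. (0.595,0.041) as predicted, with its end in the catch (363,116). Next is the lid.

{"fn": "drive_tool", "kwargs": {
  "moves": [
    {"tx": -0.3,"ty": 0.8,"tz": 0,"spin": 0},
    {"tx": -0.3,"ty": 0.8,"tz": 0,"spin": 0},
    {"tx": -0.3,"ty": 0.8,"tz": 0,"spin": 0},
    {"tx": -0.3,"ty": 0.8,"tz": 0,"spin": 0},
    {"tx": 0,"ty": 0,"tz": 0,"spin": 0},
    {"tx": 0,"ty": 0,"tz": 0,"spin": 0},
    {"tx": 0,"ty": 0,"tz": 0,"spin": 0}
  ],
  "hand": 60
}}

```text
time_s: 6.55
ee_pos: [0.5011, 0.1027, 0.3407]
eef_rot: [0.692, 0.722, -0.001, -0.0]
force: [0.3, -0.3, 1.3]
gripper_width: 0.0599
finger_force: 0.0
```

```bash
python3 - <<'E'
from h import *
p,W=cloud('wrist'); save(p,'w5.png'); np.savez('w5.npz',p=p,W=W); Z=W[...,2]
s=env.get_state(); print(s['time_s'],s['ee_pos'],s['gripper_width'],s['force'])
k=np.zeros(Z.shape,bool); k[:258]=1
k&=(W[...,1]>.18)&(W[...,1]<.4)&(W[...,0]<.62)&(W[...,0]>.38)
def comp(lo,hi,nm,extra=True):
    m=(k&(Z>lo)&(Z<hi)&extra).astype(np.uint8)
    n,l,st,_=cv2.connectedComponentsWithStats(m)
    for j in range(1,n):
        if st[j,4]>60:
            q=W[l==j]; print(nm,st[j],q.mean(0).round(4),q[:,2].max().round(4), cv2.minAreaRect((q[:,:2]*1000).astype(np.float32)))
comp(.034,.045,'handletop'); comp(.012,.045,'hi'); comp(.0015,.0055,'plate')
print('bench',np.nanmedian(Z[:100,:50]))
E
```

```text
6.6 [0.50121748 0.10253653 0.34088755] 0.06009929115862442 [ 0.01671186  0.3996758  -0.03693404]
handletop [311   0  14  42 467] [0.4922 0.2905 0.0392] 0.0425 ((492.24993896484375, 290.54010009765625), (11.923200607299805, 37.906341552734375), 6.956248760223389)
hi [311   0  14  46 518] [0.4924 0.2888 0.0376] 0.0425 ((492.2328186035156, 290.46307373046875), (11.963472366333008, 38.061912536621094), 6.9928483963012695)
hi [247   9  22  43 737] [0.4259 0.2832 0.0184] 0.0225 ((425.0816650390625, 283.4296569824219), (20.576419830322266, 40.83680725097656), 8.227151870727539)
plate [ 265    0  114   89 7781] [0.4982 0.2764 0.0034] 0.0055 ((497.9313659667969, 274.1931457519531), (128.507080078125, 91.8385238647461), 2.506547689437866)
bench 0.0009256694891315309
```

View pics/w5.png

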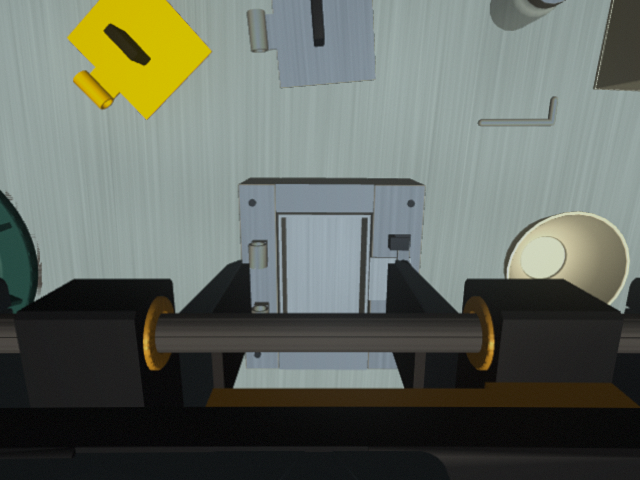

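The lid is at the top of the view: knuckle (258,31), handle (318,20). Measured, the handle is at (0.492,0.2917), knuckle at (0.425,0.2834), yaw 7.2°. The 67.5 mm between them agrees with the given 67. Now approach.

{"fn": "drive_tool", "kwargs": {
  "moves": [
    {"tx": -0.05,"ty": 0.8,"tz": -0.6,"spin": 0.2},
    {"tx": -0.05,"ty": 0.8,"tz": -0.6,"spin": 0.2},
    {"tx": -0.05,"ty": 0.8,"tz": -0.6,"spin": 0.2},
    {"tx": -0.05,"ty": 0.8,"tz": -0.6,"spin": 0.2},
    {"tx": 0,"ty": 0.8,"tz": -0.6,"spin": 0},
    {"tx": 0,"ty": 0.75,"tz": -0.6,"spin": 0},
    {"tx": 0,"ty": 0,"tz": -0.8,"spin": 0},
    {"tx": 0,"ty": 0,"tz": 0,"spin": 0}
  ]
}}

```text
time_s: 7.4
ee_pos: [0.4912, 0.2919, 0.1616]
eef_rot: [0.661, 0.751, -0.003, -0.001]
force: [-0.2, -0.6, 0.5]
gripper_width: 0.0599
finger_force: 0.0
```

{"fn": "drive_tool", "kwargs": {
  "moves": [
    {"tx": 0,"ty": 0,"tz": -0.5,"spin": 0},
    {"tx": 0,"ty": 0,"tz": -0.5,"spin": 0},
    {"tx": 0,"ty": 0,"tz": -0.5,"spin": 0},
    {"tx": 0,"ty": 0,"tz": -0.5,"spin": 0},
    {"tx": 0,"ty": 0,"tz": 0,"spin": 0},
    {"tx": 0,"ty": 0,"tz": 0,"spin": 0}
  ]
}}

```text
time_s: 8.0
ee_pos: [0.4938, 0.2927, 0.0867]
eef_rot: [0.661, 0.75, 0.0, 0.0]
force: [-0.3, 0.6, 0.3]
gripper_width: 0.06
finger_force: 0.0
```

{"fn": "drive_tool", "kwargs": {
  "moves": [
    {"tx": -0.04,"ty": -0.03,"tz": -0.45,"spin": 0},
    {"tx": 0,"ty": 0,"tz": -0.45,"spin": 0},
    {"tx": 0,"ty": 0,"tz": -0.4,"spin": 0},
    {"tx": 0,"ty": 0,"tz": -0.35,"spin": 0},
    {"tx": 0,"ty": 0,"tz": -0.3,"spin": 0},
    {"tx": 0,"ty": 0,"tz": 0,"spin": 0},
    {"tx": 0,"ty": 0,"tz": 0,"spin": 0}
  ]
}}

```text
time_s: 8.7
ee_pos: [0.4915, 0.292, 0.0076]
eef_rot: [0.661, 0.751, -0.0, -0.0]
force: [0.2, 0.5, -0.4]
gripper_width: 0.0599
finger_force: 0.0
```

{"fn": "drive_tool", "kwargs": {
  "moves": [
    {"tx": 0,"ty": 0,"tz": 0,"spin": 0},
    {"tx": 0,"ty": 0,"tz": 0,"spin": 0},
    {"tx": 0,"ty": 0,"tz": 0,"spin": 0},
    {"tx": 0,"ty": 0,"tz": 0,"spin": 0},
    {"tx": 0,"ty": 0,"tz": 0,"spin": 0},
    {"tx": 0,"ty": 0,"tz": 0,"spin": 0},
    {"tx": 0,"ty": 0,"tz": 0,"spin": 0},
    {"tx": 0,"ty": 0,"tz": 0,"spin": 0}
  ],
  "hand": 0,
  "force": 45
}}

```text
time_s: 9.5
ee_pos: [0.4914, 0.292, 0.0076]
eef_rot: [0.661, 0.751, -0.0, 0.0]
force: [-0.8, 0.1, 1.9]
gripper_width: 0.0117
finger_force: 45.0
```

{"fn": "drive_tool", "kwargs": {
  "moves": [
    {"tx": 0,"ty": 0,"tz": 0.3,"spin": 0},
    {"tx": 0,"ty": 0,"tz": 0.5,"spin": 0},
    {"tx": 0,"ty": 0,"tz": 0.7,"spin": 0},
    {"tx": 0,"ty": 0,"tz": 0.7,"spin": 0},
    {"tx": 0,"ty": 0,"tz": 0.7,"spin": 0},
    {"tx": 0,"ty": 0,"tz": 0.7,"spin": 0},
    {"tx": 0,"ty": 0,"tz": 0.4,"spin": 0},
    {"tx": 0,"ty": 0,"tz": 0,"spin": 0}
  ]
}}

```text
time_s: 10.3
ee_pos: [0.4923, 0.2925, 0.1698]
eef_rot: [0.661, 0.751, 0.002, 0.001]
force: [-1.0, 0.1, -3.5]
gripper_width: 0.012
finger_force: 45.0
```

{"fn": "drive_tool", "kwargs": {
  "moves": [
    {"tx": 0.06,"ty": -0.7,"tz": 0,"spin": -0.2},
    {"tx": 0.06,"ty": -0.7,"tz": 0,"spin": -0.2},
    {"tx": 0.06,"ty": -0.7,"tz": 0,"spin": -0.2},
    {"tx": 0.06,"ty": -0.7,"tz": 0,"spin": -0.2},
    {"tx": 0.06,"ty": -0.7,"tz": 0,"spin": 0},
    {"tx": 0.06,"ty": -0.7,"tz": 0,"spin": 0},
    {"tx": 0.05,"ty": -0.7,"tz": 0,"spin": 0},
    {"tx": 0,"ty": -0.7,"tz": 0,"spin": 0}
  ]
}}

```text
time_s: 11.1
ee_pos: [0.507, 0.0667, 0.1661]
eef_rot: [0.692, 0.722, -0.001, -0.001]
force: [1.2, 0.9, -2.9]
gripper_width: 0.0119
finger_force: 45.0
```

{"fn": "drive_tool", "kwargs": {
  "moves": [
    {"tx": 0,"ty": -0.7,"tz": 0,"spin": 0},
    {"tx": 0,"ty": -0.5,"tz": 0,"spin": 0},
    {"tx": 0,"ty": 0,"tz": 0,"spin": 0},
    {"tx": 0,"ty": 0,"tz": 0,"spin": 0}
  ]
}}

```text
time_s: 11.5
ee_pos: [0.5071, 0.0198, 0.1665]
eef_rot: [0.692, 0.722, -0.001, -0.001]
force: [-0.8, 0.7, -2.7]
gripper_width: 0.0119
finger_force: 45.0
```

```bash
python3 - <<'E'
from h import *
p,W=cloud('wrist'); save(p,'w6.png'); np.savez('w6.npz',p=p,W=W)
s=env.get_state(); print(s['time_s'],s['ee_pos'],s['eef_rot'],s['gripper_width'],s['force'],s['torque'])
q,V=cloud('scene'); save(q,'s6.png'); np.savez('s6.npz',p=q,W=V)
c=cv2.resize(q[130:330,250:430],None,fx=2.2,fy=2.4)
o=np.zeros((480,800,3),np.uint8);o[:,:396]=c; o[:300,400:800]=cv2.resize(p,(400,300)); save(o,'m6.png')
E
```

```text
11.55 [0.50725488 0.02020685 0.16666828] [ 6.91640617e-01  7.22241496e-01 -4.34664014e-04 -5.38352148e-04] 0.011990674902001865 [-0.04426435 -0.16633599 -2.21953414] [-0.0294175  -0.14087833 -0.02961999]
```

View pics/m6.png

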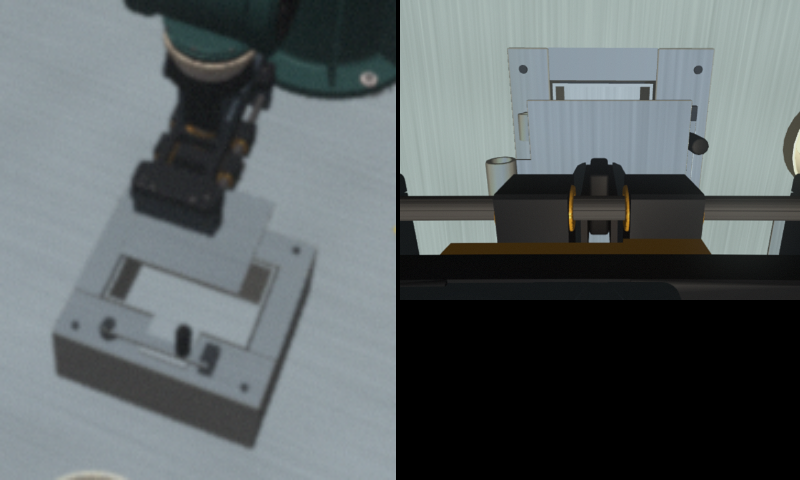

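The scene crop (left) shows the lid over the pan and the latch closed. The wrist view (right) shows the lid's +y half with its knuckle end at (500,170). I'll measure the lid in hand.

```bash
cat > lid.py <<'E'
from h import *
def lid(W,zt):
    """from wrist cloud: lid plane tilt, yaw, +y edge, x edges, knuckle crest"""
    Z=W[...,2]; k=np.zeros(Z.shape,bool); k[:275]=1
    k&=(W[...,0]>.4)&(W[...,0]<.6)&(W[...,1]<.12)
    m=(k&(abs(Z-zt)<.004)).astype(np.uint8)
    n,l,st,_=cv2.connectedComponentsWithStats(m); j=1+st[1:,4].argmax()
    m=l==j; q=W[cv2.erode(m.astype(np.uint8),np.ones((5,5)))>0]
    A=np.c_[q[:,:2]-q[:,:2].mean(0),np.ones(len(q))]; c=np.linalg.lstsq(A,q[:,2],rcond=None)[0]
    print('plate',len(q),'slopes x,y',c.round(4),'centre',q.mean(0).round(4))
    e=[];L=[];Rr=[]
    for u in range(640):
        v=np.flatnonzero(m[:,u])
        if len(v)>25: e.append(W[v[0],u])
    for v in range(480):
        u=np.flatnonzero(m[v])
        if len(u)>100: L.append(W[v,u[0]]);Rr.append(W[v,u[-1]])
    e,L,Rr=map(np.array,(e,L,Rr)); e=e[5:-5]
    f=np.polyfit(e[:,0],e[:,1],1); print('far edge yaw deg',np.degrees(np.arctan(f[0])).round(2),'y at x=.5077',np.polyval(f,.5077).round(4))
    for nm,g in(('L',L),('R',Rr)):
        print(nm,'x med',np.median(g,0).round(4),'yaw',-np.degrees(np.arctan(np.polyfit(g[:,1],g[:,0],1)[0])).round(2))
    kk=k&(W[...,0]<.4585)&(Z>zt-.02)&(Z<zt+.03)
    q=W[kk]; print('kn',len(q),q.min(0).round(4),np.median(q,0).round(4),q.max(0).round(4), cv2.minAreaRect((q[:,:2]*1000).astype(np.float32)))
    return m
if __name__=='__main__':
    lid(np.load('w6.npz')['W'],.162)
E
python3 lid.py
```

```text
plate 24442 slopes x,y [-3.300e-03  1.000e-04  1.624e-01] centre [0.5127 0.0565 0.1624]
far edge yaw deg 2.42 y at x=.5077 0.0801
L x med [0.4576 0.0534 0.1623] yaw -8.31
R x med [0.5688 0.0582 0.1619] yaw 2.43
kn 1814 [0.4305 0.0268 0.1596] [0.4477 0.0352 0.1655] [0.4585 0.078  0.1806] ((444.48126220703125, 52.38336944580078), (28.003149032592773, 51.16019821166992), 0.03905748203396797)
```

The lid is level (slope 0.3%), with yaw 2.42°, matching the bin. Its grip point is at (0.5077, 0.0201) and its underside at z 0.1594. The target is (0.5077, 0.0151, 0.083), so y −5 mm, then down 76 mm.

{"fn": "drive_tool", "kwargs": {
  "moves": [
    {"tx": 0,"ty": -0.13,"tz": 0,"spin": 0},
    {"tx": 0,"ty": 0,"tz": -0.2,"spin": 0},
    {"tx": 0,"ty": 0,"tz": -0.3,"spin": 0},
    {"tx": 0,"ty": 0,"tz": -0.3,"spin": 0},
    {"tx": 0,"ty": 0,"tz": -0.2,"spin": 0},
    {"tx": 0,"ty": 0,"tz": -0.1,"spin": 0},
    {"tx": 0,"ty": 0,"tz": 0,"spin": 0},
    {"tx": 0,"ty": 0,"tz": 0,"spin": 0}
  ]
}}

```text
time_s: 12.4
ee_pos: [0.5079, 0.0148, 0.1236]
eef_rot: [0.692, 0.722, 0.0, 0.0]
force: [0.2, 1.0, -2.9]
gripper_width: 0.0117
finger_force: 45.0
```

```bash
python3 - <<'E'
from lid import *
s=env.get_state(); print(s['time_s'],s['ee_pos'],s['eef_rot'],s['force'])
p,W=cloud('wrist'); np.savez('w7.npz',p=p,W=W); save(p,'w7.png'); lid(W,s['ee_pos'][2]-.0043)
E
```

```text
12.4 [0.50794136 0.01476811 0.12364911] [6.91522280e-01 7.22355129e-01 3.64594573e-05 4.42269407e-05] [ 0.21273689  0.97222728 -2.90944365]
plate 24529 slopes x,y [-0.0014 -0.0007  0.1196] centre [0.5132 0.0516 0.1196]
far edge yaw deg 2.48 y at x=.5077 0.075
L x med [0.4583 0.0483 0.1194] yaw -15.18
R x med [0.5695 0.0531 0.1192] yaw 2.52
kn 3372 [0.4307 0.0217 0.0994] [0.4426 0.0383 0.1042] [0.4585 0.0728 0.138 ] ((444.66351318359375, 47.22608947753906), (27.75534439086914, 51.08559799194336), 0.25730934739112854)
```

{"fn": "drive_tool", "kwargs": {
  "moves": [
    {"tx": -0.015,"ty": 0,"tz": -0.2,"spin": 0},
    {"tx": 0,"ty": 0,"tz": -0.2,"spin": 0},
    {"tx": 0,"ty": 0,"tz": -0.2,"spin": 0},
    {"tx": 0,"ty": 0,"tz": -0.14,"spin": 0},
    {"tx": 0,"ty": 0,"tz": -0.1,"spin": 0},
    {"tx": 0,"ty": 0,"tz": 0,"spin": 0},
    {"tx": 0,"ty": 0,"tz": 0,"spin": 0}
  ]
}}

```text
time_s: 13.15
ee_pos: [0.5073, 0.0147, 0.09]
eef_rot: [0.692, 0.722, -0.0, -0.0]
force: [0.3, -0.6, -2.6]
gripper_width: 0.0118
finger_force: 45.0
```

```bash
python3 - <<'E'
from lid import *
s=env.get_state(); print(s['time_s'],s['ee_pos'],s['eef_rot'],s['force'],s['torque'])
p,W=cloud('wrist'); lid(W,s['ee_pos'][2]-.0041); np.savez('w8.npz',p=p,W=W); Z=W[...,2]
q,V=cloud('scene')
c=cv2.resize(q[190:300,280:420],(400,314),interpolation=cv2.INTER_CUBIC)
o=np.zeros((540,800,3),np.uint8);o[:314,400:]=c; o[:540,:400]=cv2.resize(p[100:285,90:227],(400,540),interpolation=cv2.INTER_CUBIC); save(o,'m8.png')
# knuckle crests by row: bin's (y>.036) and lid's (y<.033)
k=np.zeros(Z.shape,bool);k[:275]=1;k&=(W[...,0]>.425)&(W[...,0]<.4585)&(Z>.088)&(Z<.11)
for nm,lo,hi in(('lid',.015,.0325),('bin',.038,.058)):
    q=W[k&(W[...,1]>lo)&(W[...,1]<hi)]; 
    if len(q)>20:
        # circle fit, radius 10 mm, along hole axis frame
        d=np.array([.9991,.0428]); a=q[:,:2]@d
        from scipy.optimize import least_squares
        r=least_squares(lambda t:np.hypot(a-t[0],q[:,2]-t[1])-.010,[.441,.093],loss='soft_l1',f_scale=.001)
        print(nm,len(q),r.x.round(4),'y',q[:,1].min().round(4),q[:,1].max().round(4),'zmax',np.percentile(q[:,2],98).round(4),'rms',np.sqrt((r.fun**2).mean()).round(4))
E
```

```text
13.15 [0.5072531  0.01474568 0.08995892] [ 6.91544700e-01  7.22333668e-01 -2.07464251e-05 -2.24991631e-05] [ 0.31505001 -0.57389924 -2.59436104] [ 0.00277685 -0.1399535  -0.05098363]
plate 24289 slopes x,y [-0.0015 -0.0002  0.0859] centre [0.5132 0.0515 0.0859]
far edge yaw deg 2.48 y at x=.5077 0.075
L x med [0.4576 0.0484 0.0858] yaw -8.07
R x med [0.5688 0.0534 0.0856] yaw 2.6
kn 21104 [0.4148 0.0172 0.0659] [0.4408 0.077  0.0759] [0.4585 0.12   0.1053] ((436.64312744140625, 68.6021728515625), (43.71503829956055, 102.78702545166016), 0.012684221379458904)
lid 879 [0.4413 0.0927] y 0.0239 0.0325 zmax 0.1034 rms 0.0012
bin 2547 [0.4409 0.0934] y 0.038 0.058 zmax 0.1042 rms 0.0006
```

View pics/m8.png

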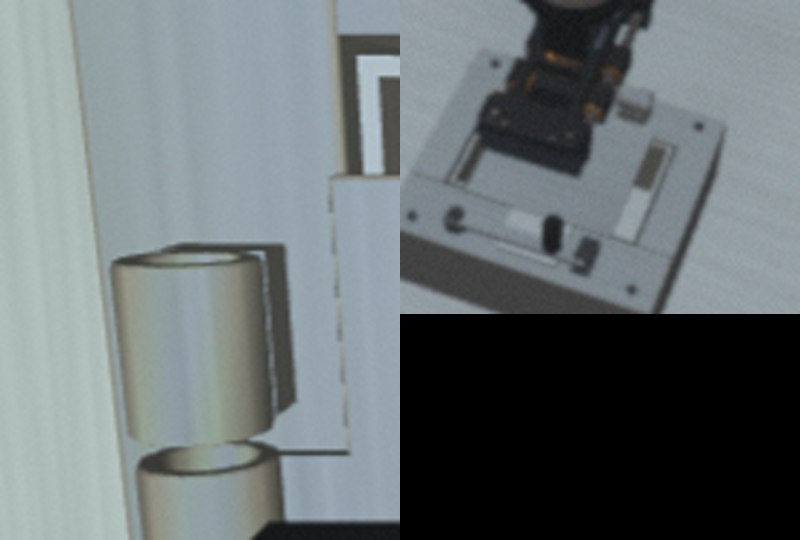

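The left crop shows the lid knuckle (210,480) in line with the bin's knuckle (190,350), with the gap visible between them. The right shows the latch closed. The fitted axes are: lid (0.4413, 0.0927), bin (0.4409, 0.0934). I'll trim up 0.6 mm and then check.

{"fn": "drive_tool", "kwargs": {
  "moves": [
    {"tx": -0.005,"ty": 0.005,"tz": 0.015,"spin": 0},
    {"tx": 0,"ty": 0,"tz": 0,"spin": 0},
    {"tx": 0,"ty": 0,"tz": 0,"spin": 0},
    {"tx": 0,"ty": 0,"tz": 0,"spin": 0}
  ]
}}

```text
time_s: 13.65
ee_pos: [0.507, 0.015, 0.0906]
eef_rot: [0.692, 0.722, 0.0, 0.0]
force: [-0.7, 0.7, -2.3]
gripper_width: 0.0115
finger_force: 45.0
```

```bash
python3 - <<'E'
from h import *
for _ in range(3):
    p,W=cloud('wrist'); Z=W[...,2]; s=env.get_state()
    print(s['ee_pos'],s['force'].round(1) if hasattr(s['force'],'round') else s['force'],np.abs(s['qvel']).max())
    pl=(abs(W[...,0]-.51)<.04)&(abs(W[...,1]-.055)<.012); print('plate top',np.nanmedian(Z[pl]).round(4))
    for nm,lo,hi in(('lid',.0245,.0315),('bin',.038,.058)):
        k=(W[...,0]>.43)&(W[...,0]<.452)&(Z>.09)&(Z<.11)&(W[...,1]>lo)&(W[...,1]<hi); print(nm,np.percentile(Z[k],[90,98]).round(4))
E
```

```text
[0.50697795 0.01494386 0.09056881] [ 0.5 -0.5 -3.7] 0.0030639437888732345
plate top 0.1871
lid [0.1036 0.1043]
bin [0.1036 0.1041]
[0.50699929 0.01492262 0.09057796] [-0.4  0.4 -2.3] 0.0017685687327532256
plate top 0.1871
lid [0.1035 0.1041]
bin [0.1035 0.1042]
[0.50694984 0.01493963 0.09053405] [-0.6 -0.3 -3.2] 0.0012492978991869214
plate top 0.1871
lid [0.1035 0.1042]
bin [0.1036 0.1042]
```

The knuckle crests agree to about 0.1 mm. The lid hangs free: the load reads about 2.9 N downward, its own weight. Handing in.

```bash
python3 -c "
from plant import env
print(env.close_job())"
```

```text
the job is handed in; nothing more can be done
None
```

The job is handed in at about 14 s on the robot's clock: the latch is home in its catch, and the gripper alone holds the single-knuckle lid level over the pan, its knuckle between the bin's two with the holes lined up to within about 0.5 mm by measurement.

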